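# Turn a washed tumbler over onto the draining rack

## Robot

A 6-joint arm with a two-finger parallel gripper is mounted at the origin on a cart in front of the work surface, level with it; the furniture and walls round the work are solid. World frame = base frame: x ahead of the robot, y to its left, z up, the work surface at z = 0. Lengths are in m, angles in degrees, forces in N, time in s.
With the tool pointing down it reaches from about 0.3 to 0.95 m from the base axis. Payload 3.1 kg.
Tool frame: the origin (TCP) lies at the very end of the fingers, on their centre line; the grasp point (between the pads) lies 19 mm behind it (arm.hold_point_z is the distance from the TCP to the grasp point, in m); z points along the fingers, y is the line along which they close (so a half turn about z gives the same grasp; the last joint's range is limited). The gripper opens to 85 mm and grips with 20 to 120 N. Pads are 22 mm wide; open, the fingers measure 114 mm over their backs; the gripper's body (76 mm by 85 mm) begins 54 mm behind the grasp point. The pads swing forward as they close: fully open they stand 13 mm farther back than shut.
Start: joints at [-75.556, 17.653, 93.61, -0, 68.738, -3.994], TCP at [0.198, -0.593, 0.231] pointing down, gripper open.
Joint ranges: [-175.34, 175.34], [-45.06, 112.39], [2.9, 150.54], [-68.45, 248.45], [3.09, 151.38], [-168.51, 168.51]. Speed limits (degrees/s): [159.86, 159.86, 180, 180, 180, 180].

## Interface

Orientations are given as a 3x3 rotation matrix whose columns are the frame's x, y, z axes.
In Python, from cell import arm, vision gives the robot as it stands.
- The arm moves only by the shell command python3 -m inch 'ROWS' [FORCE]. ROWS is JSON, a list of rows, each a list of 7 numbers: the gripper's target within -1 to 1 (fully open at 1, half-way at 0, shut at -1), then the shift along the tool's x, y, z in m, then the turn, a rotation vector about the tool's x, y, z in degrees. In form: [[fingers, tx, ty, tz, ax, ay, az], ...]. A call has 1 to 5 rows; each row shifts and turns the commanded pose from where the row before left it, along the tool's axes as they then stand; what a row does not reach is not made up. A row lasts 1/8 s, in which the tool goes at most 62.5 mm and 10.7 degrees, less where a joint would pass 70% of its speed; a pose out of reach is approached as far as the arm can. A call is refused whole if a number of a shift passes 0.0625 or a number of a turn 10.7, either way. A call with a gripper value outside its range is refused whole. The fingers move at their own pace and stop on an object; FORCE is the grip in N (left out, the last holds). Time passes only in rows, so rows that do not move let the fingers close. It gives the time, the measured TCP pose, the force, the opening and the grip force at its end, in the units of the state.
- arm.observe(): the state, without advancing time (a new reading comes with each control period).
- vision.capture(name): name is "side" or "top" or "wrist"; returns a dict with "img" (420x560x3 uint8, blue, green, red), "mtx" (3x3 intrinsics, pixels), "k1" (the pictures are not rectified: a ray, as slopes to the right and down, at radius r is drawn at 1 + k1 r^2 times it, then the intrinsics apply), "eye" and "orientation" of the camera in the world. Camera axes: x right, y down, z forward; pixel columns grow to the right and rows downward; lengths in m; the calibration is good to about 2 mm. A picture is of the moment at which its call begins. There is no depth.
- arm.finish_job(): hands the job in; it is judged then, once.
Trained networks look in the newest picture that a camera, given by its name, has taken for a name from the list of things; names that differ only in an ending like _2 or _b are one class to them, and where a whole thing is asked for, a point or a joint stands for the part that bears it (a point fixed in the world has none). Each returns a list of dicts, best first, with "conf" (0 to 1); they miss things now and then, are a little off and sometimes report something else, mostly with a low value. They report only what shows in the picture. A call takes as long as a camera call. They do not tell look-alikes from the thing itself.
- vision.cut_out(name, camera): "pixels" (420x560 bool, what is visible of it) and "box" ([left, top, right, bottom] in pixels, round what is visible of it).
The state is a dict: "time": time; "joint_positions": joint angles; "qd": joint speeds; "tau": joint torques, N m; "tool_pos": TCP position; "tcp_rot": TCP orientation; "wrist_force": force on the tool from outside, world axes, zero at the start; "moment": the same for the moment, N m; "width": finger opening in m; "finger_force": force on a finger pad.
Only numpy, scipy, OpenCV 4.12 (cv2) and the standard library are available. Lean on these libraries where they do the work, as an engineer would, in place of code of your own. Each camera call takes 0.05 s, during which the arm holds its last target. There are 200 camera calls.

## Task

Put the blue tumbler to drain: it must finish upside down, mouth flat on the slats in the middle of the little bamboo draining rack. The toothpick jar is in the way there, so stand it upright on a free bit of the worktop, clear of the rack. Leave all the other things standing where they are.

Things in the scene. Friction and masses are not known exactly. Their poses are not given: they have to be found in the camera images.
- tumbler_center (a point): blue eight-sided ceramic cup without handle, straight, 56 mm across flats (61 over corners), 76 mm tall, walls 4.5 mm, under 0.25 kg. Starts mouth up on the worktop. Point: its centre, 38 mm from either end. z axis: from closed bottom to open mouth; x and y: each square to a pair of flats, further flats every 45 degrees. On its side it lies still on a flat (23 mm wide)
- rack_floor (a point): the bamboo draining rack, fixed to the worktop: a 118 mm square with a slatted floor 14 mm above the worktop inside a frame 8 mm thick, whose top is 20 mm above the worktop (inside 102 x 102 mm). Point: centre of the slatted floor's top. x and y axes: along the frame's sides; z up
- pick_jar_center (a point): the toothpick jar: clear round jar with a green lid, 45 mm across, 87 mm tall, 0.1 kg, at first standing upright on the rack. Point: its centre, half-way up (43.5 mm above its underside); z axis up along the jar
- white_tumbler_center (a point): the white tumbler, same shape and size as the blue one but standing mouth down; bystander. Point: half-way up (38 mm above the worktop); z axis up
- mustard_jar_center (a point): squat glass jar with a grey lid, 74 mm across, 126 mm tall; bystander. Point: half-way up (63 mm); z axis up
- mill_center (a point): brown wooden pepper mill, 58 mm across, 150 mm tall; bystander. Point: half-way up (75 mm); z axis up
- tea_carton_center (a point): small dark cubic carton, 71 x 73 x 81 mm; bystander. Point: half-way up (40 mm); z axis up
- supplement_jar_center (a point): white plastic jar with a pale blue lid, 55 mm across, 96 mm tall; bystander. Point: half-way up (48 mm); z axis up
- coffee_jar_center (a point): small dark jar with a pale lid, 45 mm across, 92 mm tall; bystander. Point: half-way up (46 mm); z axis up
- shelf_front (a point): fixed black wire shelf at the back, full of jars, its board 160 mm above the worktop. Point: just in front of the middle of the board's front edge; the shelf runs 0.25 m to either side of it (along y) and back to the wall, and what stands on it reaches 0.5 m above the worktop
- hob_edge (a point): point on the worktop's right-hand end, beside the gas hob; from here on to the right (smaller y) stand the hob's pan supports, up to 70 mm above the worktop, and a pressure cooker far back
- sink_edge (a point): point on the worktop at the right-hand edge of the sink: from here on to the left (larger y) come the sink's raised rim and its basin, no place to set things
Mind the look-alikes: they are no part of the job. Leave any yellow look-alike of the part that bears tumbler_center alone.

How it is judged (in metres and radians):
At the end, for the whole second after the job is handed in: The blue tumbler stands still, mouth down flat on the rack's slats (within 0.1 rad), its centre within 25 mm of the rack's centre in plan; the toothpick jar stands still and upright (within 0.1 rad) on the worktop, its centre 78 mm or more from the rack's centre, not touching the rack (angle between tumbler_center's own z axis and vertical above 3.04 rad and horizontal distance between tumbler_center and rack_floor below 0.025 m and height (world z) of tumbler_center between 0.047 and 0.057 m and linear speed of each of tumbler, pick_jar below 0.02 m/s and angular speed of tumbler below 0.2 rad/s and angle between pick_jar_center's own z axis and vertical below 0.1 rad and height (world z) of pick_jar_center between 0.038 and 0.049 m and horizontal distance between pick_jar_center and rack_floor above 0.078 m and contact force between pick_jar and rack below 0.05 N).
It fails at once if one of the six bystanders is shifted by more than 30 mm or tipped by more than 0.35 rad (distance of any of white_tumbler_center, mustard_jar_center, mill_center, tea_carton_center, supplement_jar_center, coffee_jar_center from where it was at the start of the episode above 0.03 m or angle between any of white_tumbler_center, mustard_jar_center, mill_center, tea_carton_center, supplement_jar_center, coffee_jar_center's own z axis and vertical above 0.35 rad).
It also fails if it takes over 72 s, if anything falls off the work surface, if the arm or the gripper's body presses on something with over 40 N, if the wrist force passes 120 N, or if a joint passes its speed limit or range.

## Working session

There is one attempt and no reset: what is moved stays moved. The work goes in short steps, Python scripts to look and compute and a shell command to move; the robot and the scene stay as the last step left them, time stands still between calls to the robot, and variables do not carry over. Pictures are saved under pics/ and viewed, at most 10 in all, crops included, and the job is handed in when it is done.

```bash
mkdir -p pics; ls; cat > h.py <<'E'
import numpy as np, cv2
from cell import arm, vision
def ray(c,u,v):
    K=np.array(c["mtx"]);p=np.array([(u-K[0,2])/K[0,0],(v-K[1,2])/K[1,1]])
    q=p.copy()
    for _ in range(20): q=p/(1+c["k1"]*(q@q))
    R=np.array(c["orientation"]);d=R@np.array([q[0],q[1],1]);return np.array(c["eye"]),d
def atz(c,u,v,z):
    e,d=ray(c,u,v);return e+d*(z-e[2])/d[2]
def proj(c,P):
    R=np.array(c["orientation"]);q=R.T@(np.array(P)-np.array(c["eye"]));s=q[:2]/q[2]
    s=s*(1+c["k1"]*(s@s));K=np.array(c["mtx"]);return K[0,0]*s[0]+K[0,2],K[1,1]*s[1]+K[1,2]
E
python3 - <<'E'
from h import *
np.set_printoptions(precision=3,suppress=True)
ims=[]
for n in("side","top"):
    c=vision.capture(n);cv2.imwrite(f"pics/{n}0.png",c["img"]);print(n,c["eye"],np.array(c["orientation"]).tolist(),c["k1"],c["mtx"])
    for t in["tumbler_center","rack_floor","pick_jar_center","white_tumbler_center","mustard_jar_center","mill_center","tea_carton_center","supplement_jar_center","coffee_jar_center"]:
        for r in vision.cut_out(t,n)[:3]:
            b=r["box"];print(n,t,round(r["conf"],2),np.round(b),atz(c,(b[0]+b[2])/2,(b[1]+b[3])/2,.04)[:2])
E
```

```text
pics
side [0.238 0.752 0.547] [[-0.9384278529532761, -0.1479954044685735, 0.31217066655547193], [-0.34547242169844383, 0.3983306632060786, -0.8496949385488995], [0.001403797462919397, -0.9052237530058461, -0.42493291981993364]] -0.0048461678763514 [[393.211   0.    282.309]
 [  0.    393.211 208.683]
 [  0.      0.      1.   ]]
side tumbler_center 0.85 [289. 212. 314. 241.] [ 0.52  -0.173]
side tumbler_center 0.83 [302. 193. 325. 231.] [ 0.514 -0.271]
side tumbler_center 0.68 [252. 180. 278. 228.] [ 0.671 -0.273]
side rack_floor 0.64 [224. 276. 301. 336.] [0.49  0.178]
side pick_jar_center 0.91 [248. 264. 270. 312.] [0.52  0.128]
side white_tumbler_center 0.8 [226. 217. 250. 251.] [ 0.667 -0.071]
side mustard_jar_center 0.83 [253. 177. 278. 227.] [ 0.676 -0.288]
side mustard_jar_center 0.31 [226. 280. 304. 334.] [0.484 0.18 ]
side mill_center 0.96 [173. 245. 206. 314.] [0.675 0.152]
side mill_center 0.31 [288. 210. 310. 243.] [ 0.526 -0.168]
side tea_carton_center 0.74 [224. 282. 302. 335.] [0.486 0.185]
side tea_carton_center 0.72 [198. 237. 237. 283.] [0.656 0.061]
side tea_carton_
[... 700 characters left out ...]
7]
top tumbler_center 0.45 [273. 155. 296. 181.] [ 0.668 -0.082]
top rack_floor 0.94 [179. 198. 231. 251.] [0.499 0.137]
top pick_jar_center 0.62 [188. 211. 210. 230.] [0.511 0.156]
top white_tumbler_center 0.8 [274. 154. 295. 181.] [ 0.671 -0.082]
top mustard_jar_center 0.56 [320. 155. 351. 190.] [ 0.659 -0.227]
top mill_center 0.96 [178. 155. 203. 182.] [0.661 0.186]
top tea_carton_center 0.86 [224. 152. 253. 185.] [0.665 0.05 ]
top supplement_jar_center 0.79 [253. 190. 273. 218.] [ 0.563 -0.024]
top supplement_jar_center 0.52 [180. 153. 202. 182.] [0.664 0.186]
top coffee_jar_center 0.73 [316. 154. 350. 189.] [ 0.661 -0.222]
top coffee_jar_center 0.53 [351. 254. 369. 270.] [ 0.404 -0.294]
```

```bash
sleep 1; ls pics
```

```text
side0.png
top0.png
```

```bash
python3 - <<'E'
import cv2
a=cv2.imread("pics/top0.png")[120:300,130:420];b=cv2.imread("pics/side0.png")[150:350,150:400]
a=cv2.resize(a,(580,360)) if 0 else cv2.resize(a,(480,298),interpolation=cv2.INTER_CUBIC)
b=cv2.resize(b,(375,300),interpolation=cv2.INTER_CUBIC)
cv2.imwrite("pics/a1.png",cv2.resize(cv2.imread("pics/top0.png")[130:290,150:390],(780,520),interpolation=cv2.INTER_CUBIC))
cv2.imwrite("pics/b1.png",cv2.resize(cv2.imread("pics/side0.png")[150:350,150:400],(750,600),interpolation=cv2.INTER_CUBIC))
E
```

```text
(no output)
```

View pics/a1.png

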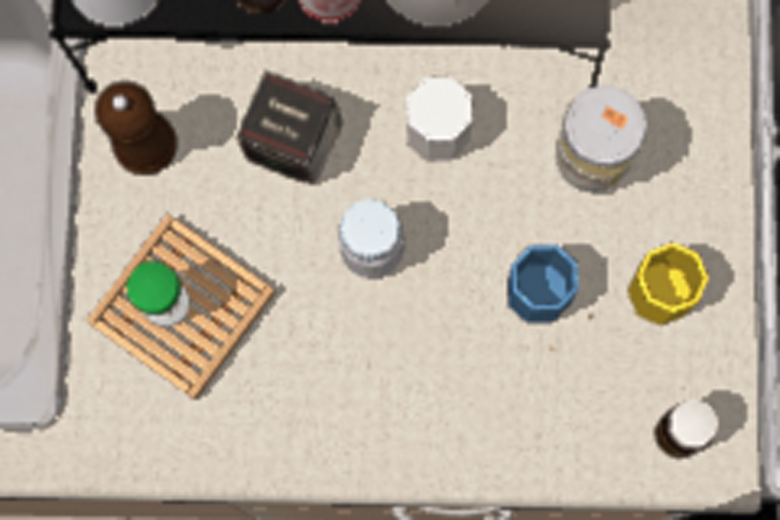

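View pics/b1.png

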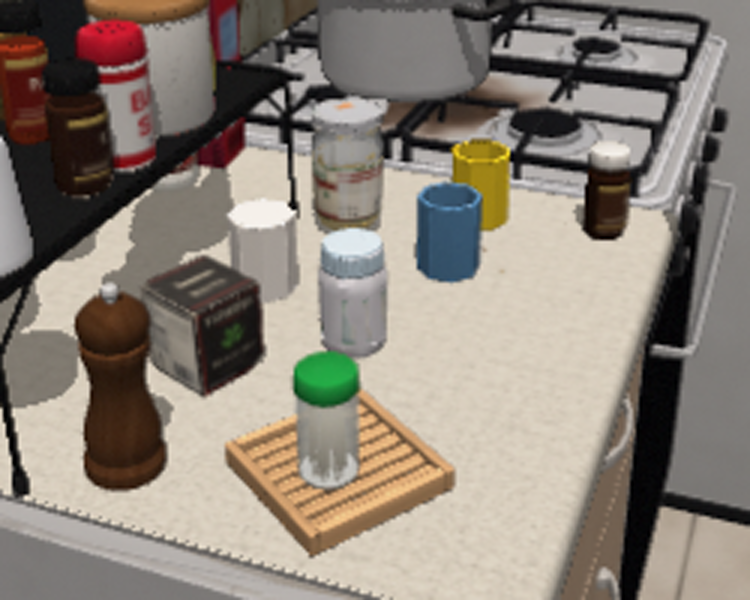

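The top crop shows the blue cup at about (543,283) and the yellow look-alike at (668,282). The rack corners are at about (168,215), (275,290), (197,397) and (92,320), and the jar lid is at (153,287). In the side view the worktop in front of and between the rack and the cup is free.

```bash
cat >> h.py <<'E'
from scipy.spatial.transform import Rotation as Ro
np.set_printoptions(precision=3,suppress=True)
def pose(az,e,roll=0):
    """tool orientation: heading azimuth az, elevation e of tool z (deg), closing axis y horizontal"""
    a,b=np.radians([az,e]);z=np.array([np.cos(a)*np.cos(b),np.sin(a)*np.cos(b),np.sin(b)])
    y=np.array([-np.sin(a),np.cos(a),0])
    R=np.column_stack([np.cross(y,z),y,z]);return R
def go(grasp,R,hold=None):
    s=arm.observe();h=arm.hold_point_z if hold is None else hold
    R0=np.array(s["tcp_rot"]);p=np.array(s["tool_pos"])
    best=None
    for f in(1,-1):
        Rt=R@np.diag([f,f,1]);rv=Ro.from_matrix(R0.T@Rt).as_rotvec(degrees=True)
        if best is None or np.linalg.norm(rv)<np.linalg.norm(best[0]): best=(rv,Rt)
    rv,Rt=best;t=np.array(grasp)-R[:,2]*h
    print("t",round(s["time"],2),"tcp",p,"->",t,"| world d",t-p,"| shift now",R0.T@(t-p),"| turn",rv,"| shift after turn",Rt.T@(t-p),"q",np.array(s["joint_positions"]))
E
python3 - <<'E'
from h import *
print([x for x in dir(arm) if x[0]!='_'],arm.hold_point_z)
s=arm.observe();print(np.array(s["tcp_rot"]),s["width"])
c=vision.capture("top")
f=lambda u,v,z:atz(c,150+u/3.25,130+v/3.25,z)[:2]
C=np.array([f(*p,.02) for p in[(168,215),(275,290),(197,397),(92,320)]]);print("rack",C,C.mean(0))
print("jar",f(153,287,.087),"cup",f(543,277,.076),"front edge",f(400,497,0),"right end",f(752,300,0),"suppl",f(370,228,.096),"coffee",f(693,423,.092))
j=f(153,287,.087);go([*j,.15],pose(np.degrees(np.arctan2(j[1],j[0])),-90))
E
```

```text
['Unreachable', 'finish_job', 'hold_point_z', 'observe'] 0.0187
[[ 0.949  0.316 -0.   ]
 [ 0.316 -0.949  0.   ]
 [-0.    -0.    -1.   ]] 0.08540379812246286
rack [[0.586 0.154]
 [0.52  0.057]
 [0.425 0.121]
 [0.491 0.215]] [0.506 0.137]
jar [0.509 0.154] cup [ 0.526 -0.173] front edge [ 0.345 -0.056] right end [ 0.524 -0.363] suppl [ 0.561 -0.026] coffee [ 0.404 -0.295]
t 1.05 tcp [ 0.198 -0.593  0.231] -> [0.509 0.154 0.169] | world d [ 0.311  0.746 -0.063] | shift now [ 0.531 -0.61   0.063] | turn [0.003 0.    1.648] | shift after turn [ 0.514 -0.625  0.063] q [-75.555  17.65   93.608   0.     68.739  -3.992]
```

```bash
python3 -m inch '[[1,0.046,-0.04,0,0,0,0],[1,0.046,-0.04,0,0,0,0],[1,0.046,-0.04,0,0,0,0],[1,0.046,-0.04,0,0,0,0]]'; python3 -m inch '[[1,0.046,-0.04,0,0,0,0],[1,0.046,-0.04,0,0,0,0],[1,0.046,-0.04,0,0,0,0],[1,0.046,-0.04,0,0,0,0],[1,0,0,0,0,0,0]]'
python3 - <<'E'
from h import *
c=vision.capture("wrist");cv2.imwrite("pics/w1.png",c["img"])
for r in vision.cut_out("tumbler_center","wrist")[:4]:
    b=r["box"];print(r["conf"],np.round(b),atz(c,(b[0]+b[2])/2,(b[1]+b[3])/2,.05)[:2])
print(c["eye"])
j=np.array([.509,.154]);go([*j,.15],pose(np.degrees(np.arctan2(j[1],j[0])),-90))
E
```

```text
time: 1.55
tool_pos: [0.3224, -0.3814, 0.2315]
tcp_rot: [[0.949, 0.316, 0.001], [0.316, -0.949, -0.001], [0.001, 0.001, -1.0]]
wrist_force: [0.7, 0.3, 0.2]
width: 0.0854
finger_force: 0.0
time: 2.17
tool_pos: [0.4472, -0.1694, 0.2316]
tcp_rot: [[0.946, 0.323, 0.001], [0.323, -0.946, 0.001], [0.001, -0.0, -1.0]]
wrist_force: [0.0, -0.1, -0.7]
width: 0.0853
finger_force: 0.0
0.87 [280.  82. 344. 143.] [ 0.527 -0.176]
0.8 [368. 113. 454. 179.] [ 0.53  -0.282]
[ 0.521 -0.145  0.375]
t 2.27 tcp [ 0.446 -0.173  0.231] -> [0.509 0.154 0.169] | world d [ 0.063  0.327 -0.063] | shift now [ 0.164 -0.289  0.062] | turn [0.034 0.023 1.742] | shift after turn [ 0.155 -0.294  0.063] q [-26.36    1.167 112.828  -0.045  65.998  45.082]
```

View pics/w1.png

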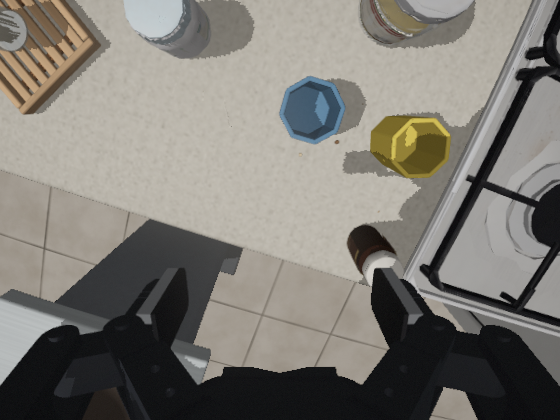

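The wrist view shows the blue cup at (312,110), almost directly under the camera, with the yellow one at (410,147) to its right. Next I'll fit the octagon's yaw, then go to the jar.

```bash
python3 - <<'E'
from h import *
c=vision.capture("wrist");hsv=cv2.cvtColor(c["img"],cv2.COLOR_BGR2HSV)
m=cv2.inRange(hsv,(98,90,40),(118,255,255));m[:60]=0;m[180:]=0;m[:,:260]=0;m[:,365:]=0
n,l,st,_=cv2.connectedComponentsWithStats(m);k=1+st[1:,4].argmax()
h=cv2.convexHull(max(cv2.findContours((l==k).astype(np.uint8),0,1)[0],key=cv2.contourArea))[:,0]
P=np.array([atz(c,u,v,.076)[:2] for u,v in h]);print(h.min(0),h.max(0),(P.max(0)+P.min(0))/2)
A=np.arange(0,180);w=np.array([np.ptp(P@[np.cos(a),np.sin(a)]) for a in np.radians(A)])
f=sum(w[i*45:(i+1)*45] for i in range(4))/4;ph=np.angle((f*np.exp(1j*np.radians(8*A[:45]))).sum(),deg=True)/8
print(f[::5]*1e3,"max at",ph,"flat normals at",ph+22.5)
E
python3 -m inch '[[1,0.04,-0.058,0,0,0,0],[1,0.04,-0.058,0,0,0,0],[1,0.04,-0.058,0,0,0,0],[1,0.04,-0.058,0,0,0,0],[1,0,-0.058,0,0,0,0]]'
python3 -m inch '[[1,0,0,0.02,0,0,0],[1,0,0,0,0,0,0]]' 
python3 - <<'E'
from h import *
c=vision.capture("wrist");cv2.imwrite("pics/w2.png",c["img"])
for t in("pick_jar_center","rack_floor"):
  for r in vision.cut_out(t,"wrist")[:2]:
    b=r["box"];print(t,r["conf"],np.round(b),atz(c,(b[0]+b[2])/2,(b[1]+b[3])/2,.05)[:2])
hsv=cv2.cvtColor(c["img"],cv2.COLOR_BGR2HSV);g=cv2.inRange(hsv,(50,100,40),(80,255,255));u=cv2.moments(g,True)
print(c["eye"],"lid",u["m00"],atz(c,u["m10"]/u["m00"],u["m01"]/u["m00"],.084))
j=np.array([.509,.154]);go([*j,.055],pose(np.degrees(np.arctan2(j[1],j[0])),-90))
E
```

```text
[277  73] [341 139] [ 0.528 -0.173]
[54.928 54.992 56.143 56.929 57.355 57.618 57.473 56.889 56.022] max at -20.107250722083993 flat normals at 2.392749277916007
time: 2.95
tool_pos: [0.499, 0.1223, 0.2317]
tcp_rot: [[0.95, 0.313, 0.002], [0.313, -0.95, 0.0], [0.002, 0.001, -1.0]]
wrist_force: [0.5, 0.7, 0.0]
width: 0.0852
finger_force: 0.0
time: 3.2
tool_pos: [0.4955, 0.1208, 0.2097]
tcp_rot: [[0.949, 0.315, -0.004], [0.315, -0.949, -0.001], [-0.004, -0.0, -1.0]]
wrist_force: [-1.3, -0.7, 0.3]
width: 0.0855
finger_force: 0.0
pick_jar_center 0.72 [400. 139. 496. 211.] [ 0.562 -0.031]
pick_jar_center 0.71 [218. 142. 277. 208.] [0.5   0.154]
rack_floor 0.78 [186.  86. 347. 240.] [0.517 0.14 ]
[0.57  0.145 0.352] lid 2258.0 [0.511 0.151 0.084]
t 3.35 tcp [0.498 0.121 0.212] -> [0.509 0.154 0.074] | world d [ 0.011  0.033 -0.138] | shift now [ 0.021 -0.028  0.138] | turn [ 0.02  -0.041  1.446] | shift after turn [ 0.021 -0.029  0.138] q [  8.764   6.316 109.755  -0.015  63.886  80.491]
```

View pics/w2.png

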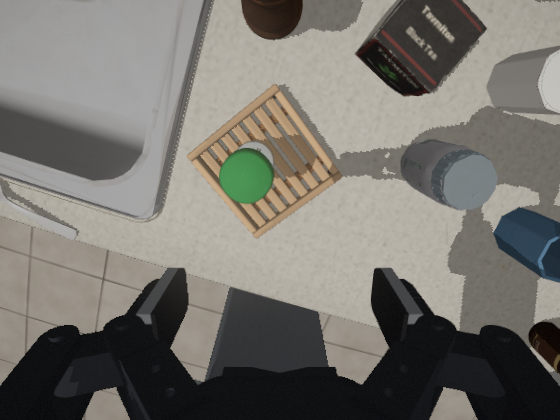

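The lid is at (246,176) and the rack corners are at about (276,87), (340,175), (257,238) and (190,155). The jar stands on the slats, so its lid top is at 0.101 m, which puts its centre near (0.514, 0.151). I'll descend and grip.

```bash
python3 -m inch '[[1,0.025,-0.023,0.02,0,0,0],[1,0,0,0.04,0,0,0],[1,0,0,0.04,0,0,0],[1,0,0,0.04,0,0,0],[1,0,0,0.022,0,0,0]]'; python3 -m inch '[[1,0,0,0,0,0,0],[-0.5,0,0,0,0,0,0],[-0.5,0,0,0,0,0,0],[-0.5,0,0,0,0,0,0],[-0.5,0,0,0,0,0,0]]' 35;python3 -m inch '[[-0.5,0,0,0,0,0,0],[-0.5,0,0,0,0,0,0],[-0.5,0,0,0,0,0,0]]'
python3 - <<'E'
from h import *
c=vision.capture("top")
f=lambda u,v,z:atz(c,u,v,z)[:2]
E
```

```text
time: 3.98
tool_pos: [0.513, 0.1504, 0.0478]
tcp_rot: [[0.949, 0.314, -0.002], [0.314, -0.949, -0.0], [-0.002, -0.0, -1.0]]
wrist_force: [-0.7, 0.2, -0.5]
width: 0.0852
finger_force: 0.0
time: 4.6
tool_pos: [0.5148, 0.1522, 0.0509]
tcp_rot: [[0.949, 0.317, 0.003], [0.317, -0.949, 0.0], [0.003, 0.001, -1.0]]
wrist_force: [-1.3, -0.5, 5.9]
width: 0.0439
finger_force: 34.2
time: 4.97
tool_pos: [0.5148, 0.1522, 0.0509]
tcp_rot: [[0.949, 0.317, 0.003], [0.317, -0.949, 0.0], [0.003, 0.001, -1.0]]
wrist_force: [-1.2, -0.9, 6.9]
width: 0.0436
finger_force: 34.2
```

```bash
python3 -m inch '[[-0.5,0,0,-0.03,0,0,0],[-0.5,0,0,-0.03,0,0,0],[-0.5,-0.03,0.02,0,0,0,0],[-0.5,-0.04,0.03,0,0,0,0],[-0.5,-0.04,0.03,0,0,0,0]]'; python3 -m inch '[[-0.5,-0.036,0.026,0,0,0,0],[-0.5,0,0,0.02,0,0,0],[-0.5,0,0,0.02,0,0,0],[-0.5,0,0,0.015,0,0,0],[-0.5,0,0,0.01,0,0,0]]';python3 -m inch '[[-0.5,0,0,0.004,0,0,0],[-0.5,0,0,0.002,0,0,0],[-0.5,0,0,0,0,0,0]]'
```

```text
time: 5.65
tool_pos: [0.433, 0.0405, 0.1092]
tcp_rot: [[0.948, 0.318, 0.0], [0.318, -0.948, -0.0], [-0.0, 0.0, -1.0]]
wrist_force: [0.0, -0.5, -1.5]
width: 0.0435
finger_force: 35.7
time: 6.28
tool_pos: [0.4075, 0.0053, 0.0435]
tcp_rot: [[0.949, 0.316, -0.001], [0.316, -0.949, 0.0], [-0.001, -0.0, -1.0]]
wrist_force: [0.1, -0.3, -1.4]
width: 0.0439
finger_force: 35.8
time: 6.65
tool_pos: [0.4086, 0.0052, 0.0385]
tcp_rot: [[0.949, 0.316, 0.001], [0.316, -0.949, -0.0], [0.001, 0.0, -1.0]]
wrist_force: [0.4, -0.4, -2.3]
width: 0.0436
finger_force: 35.8
```

```bash
python3 -m inch '[[-0.5,0,0,0.0015,0,0,0],[-0.5,0,0,0.001,0,0,0],[-0.5,0,0,0,0,0,0]]'
```

```text
time: 7.02
tool_pos: [0.4091, 0.0053, 0.037]
tcp_rot: [[0.949, 0.316, 0.001], [0.316, -0.949, 0.0], [0.001, 0.0, -1.0]]
wrist_force: [-1.6, 1.7, 8.4]
width: 0.0441
finger_force: 35.6
```

Contact. I'll release, rise, and work out the cup approach.

```bash
python3 -m inch '[[0.2,0,0,-0.001,0,0,0],[1,0,0,0,0,0,0],[1,0,0,0,0,0,0],[1,0,0,0,0,0,0],[1,0,0,0,0,0,0]]'; python3 -m inch '[[1,0,0,-0.04,0,0,0],[1,0,0,-0.05,0,0,0],[1,0,0,-0.05,0,0,0],[1,0,0,-0.05,0,0,0],[1,0,0,0,0,0,0]]'
python3 - <<'E'
from h import *
c=vision.capture("side");cv2.imwrite("pics/s2.png",c["img"])
for t in("pick_jar_center","rack_floor"):
  for r in vision.cut_out(t,"side")[:1]:
    b=r["box"];print(t,r["conf"],np.round(b),atz(c,(b[0]+b[2])/2,b[3],.0)[:2],atz(c,(b[0]+b[2])/2,(b[1]+b[3])/2,.043)[:2])
for az in(2.4,-42.6):
  R=pose(az,-115);go([.528,-.174,.05],R);go(np.array([.528,-.174,.05])-.1*R[:,2],R)
E
```

```text
time: 7.65
tool_pos: [0.4081, 0.0052, 0.0367]
tcp_rot: [[0.949, 0.316, -0.0], [0.316, -0.949, 0.0], [-0.0, -0.0, -1.0]]
wrist_force: [0.3, -0.3, 0.5]
width: 0.0851
finger_force: 0.0
time: 8.28
tool_pos: [0.4118, 0.0048, 0.2314]
tcp_rot: [[0.949, 0.316, 0.011], [0.316, -0.949, -0.001], [0.01, 0.004, -1.0]]
wrist_force: [-0.7, -0.0, 0.2]
width: 0.0855
finger_force: 0.0
pick_jar_center 0.71 [317. 248. 341. 290.] [0.39  0.029] [0.397 0.009]
rack_floor 0.9 [225. 277. 306. 336.] [0.469 0.214] [0.481 0.182]
t 8.43 tcp [0.407 0.005 0.226] -> [ 0.536 -0.174  0.067] | world d [ 0.129 -0.179 -0.159] | shift now [0.066 0.211 0.158] | turn [  3.467 -24.725  15.787] | shift after turn [0.177 0.184 0.093] q [ -5.392  -7.088 121.337   0.001  65.865  66.17 ]
t 8.43 tcp [0.407 0.005 0.226] -> [ 0.578 -0.172  0.158] | world d [ 0.171 -0.177 -0.068] | shift now [0.106 0.222 0.068] | turn [  3.467 -24.725  15.787] | shift after turn [ 0.177  0.184 -0.007] q [ -5.392  -7.088 121.337   0.001  65.865  66.17 ]
t 8.43 tcp [0.407 0.005 0.226] -> [ 0.534 -0.179  0.067] | world d [ 0.127 -0.185 -0.159] | shift now [0.062 0.215 0.158] | turn [ 13.32  -22.457  60.02 ] | shift after turn [0.265 0.05  0.052] q [ -5.392  -7.088 121.337   0.001  65.865  66.17 ]
t 8.43 tcp [0.407 0.005 0.226] -> [ 0.565 -0.208  0.158] | world d [ 0.158 -0.213 -0.068] | shift now [0.082 0.252 0.068] | turn [ 13.32  -22.457  60.02 ] | shift after turn [ 0.265  0.05  -0.048] q [ -5.392  -7.088 121.337   0.001  65.865  66.17 ]
```

```bash
python3 -m inch '[[1,0.019,0.044,0,0,0,0],[1,0.019,0.044,0,0,0,0],[1,0.019,0.044,0,0,0,0],[1,0.019,0.044,0,0,0,0],[1,0.019,0.044,0,0,0,0]]'; python3 -m inch '[[1,0,0,0,0,0,8],[1,0,0,0,0,0,8],[1,0,0,0,0,-10,0],[1,0,0,0,0,-10,0],[1,0,0,0,0,0,0]]'
python3 - <<'E'
from h import *
c=vision.capture("wrist")
hsv=cv2.cvtColor(c["img"],cv2.COLOR_BGR2HSV)
m=cv2.inRange(hsv,(98,90,40),(118,255,255));cv2.imwrite("pics/w3.png",c["img"])
for r in vision.cut_out("tumbler_center","wrist")[:2]:
    b=r["box"];print(r["conf"],np.round(b))
n,l,st,_=cv2.connectedComponentsWithStats(m);k=1+st[1:,4].argmax();print(st[k])
h=cv2.convexHull(max(cv2.findContours((l==k).astype(np.uint8),0,1)[0],key=cv2.contourArea))[:,0]
P=np.array([atz(c,u,v,.076)[:2] for u,v in h]);print((P.max(0)+P.min(0))/2,P.max(0)-P.min(0),c["eye"])
R=pose(2.4,-110)
go(np.array([.528,-.174,.055])-.09*R[:,2],R);go([.528,-.174,.055],R)
E
```

```text
time: 9.05
tool_pos: [0.5673, -0.1741, 0.2235]
tcp_rot: [[0.949, 0.316, -0.005], [0.316, -0.949, 0.002], [-0.004, -0.004, -1.0]]
wrist_force: [1.1, 0.9, 0.8]
width: 0.0855
finger_force: 0.0
time: 9.68
tool_pos: [0.5674, -0.1724, 0.2207]
tcp_rot: [[0.936, 0.044, -0.35], [0.042, -0.999, -0.012], [-0.35, -0.004, -0.937]]
wrist_force: [-0.4, -0.6, -0.4]
width: 0.0857
finger_force: 0.0
0.79 [349. 121. 426. 205.]
0.67 [247. 123. 310. 203.]
[273 153  35  39 238]
[ 0.536 -0.184] [0.04  0.033] [ 0.69  -0.168  0.327]
t 9.78 tcp [ 0.567 -0.173  0.224] -> [ 0.565 -0.172  0.157] | world d [-0.002  0.001 -0.067] | shift now [ 0.022 -0.     0.063] | turn [-0.079  0.196  0.096] | shift after turn [ 0.021 -0.001  0.063] q [-17.596  26.786  84.209  -6.709  88.113  71.273]
t 9.78 tcp [ 0.567 -0.173  0.224] -> [ 0.534 -0.174  0.073] | world d [-0.032 -0.001 -0.151] | shift now [ 0.022 -0.     0.153] | turn [-0.079  0.196  0.096] | shift after turn [ 0.021 -0.001  0.153] q [-17.596  26.786  84.209  -6.709  88.113  71.273]
```

View pics/w3.png

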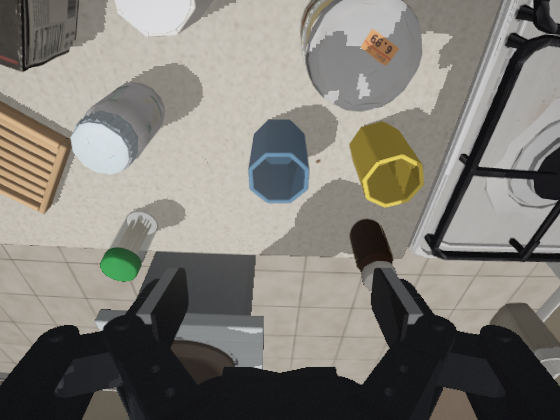

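The cup's rim is centred at (279,177), in line with the fingers (centre column 278), and its flats are square to the closing axis. `go()` has the hold offset's sign wrong: the TCP lies ahead of the grasp point. I'll fix that; the correct shift is x 0.023, z 0.19.

```bash
sed -i 's/t=np.array(grasp)-R\[:,2\]\*h/t=np.array(grasp)+R[:,2]*h/' h.py
python3 -m inch '[[1,0.023,0,0.03,0,0,0],[1,0,0,0.04,0,0,0],[1,0,0,0.04,0,0,0],[1,0,0,0.04,0,0,0],[1,0,0,0.03,0,0,0]]'; python3 -m inch '[[1,0,0,0.01,0,0,0],[1,0,0,0,0,0,0]]'
python3 - <<'E'
from h import *
go([.528,-.174,.055],pose(2.4,-110))
E
python3 -m inch '[[-0.3,0,0,0,0,0,0],[-0.3,0,0,0,0,0,0],[-0.3,0,0,0,0,0,0],[-0.3,0,0,0,0,0,0],[-0.3,0,0,0,0,0,0]]' 45
```

```text
time: 10.4
tool_pos: [0.5257, -0.1751, 0.0494]
tcp_rot: [[0.939, 0.042, -0.341], [0.039, -0.999, -0.014], [-0.341, -0.0, -0.94]]
wrist_force: [-0.2, -1.1, -0.2]
width: 0.0854
finger_force: 0.0
time: 10.65
tool_pos: [0.5242, -0.1755, 0.0411]
tcp_rot: [[0.939, 0.042, -0.341], [0.039, -0.999, -0.014], [-0.341, 0.0, -0.94]]
wrist_force: [0.5, 0.0, 0.7]
width: 0.0856
finger_force: 0.0
t 10.65 tcp [ 0.524 -0.175  0.041] -> [ 0.522 -0.174  0.037] | world d [-0.003  0.001 -0.004] | shift now [-0.001 -0.001  0.004] | turn [ 0.004 -0.043  0.003] | shift after turn [-0.001 -0.001  0.004] q [-18.932  35.063  95.401  -7.679  68.399  72.681]
time: 11.28
tool_pos: [0.5267, -0.1757, 0.0422]
tcp_rot: [[0.94, 0.043, -0.338], [0.04, -0.999, -0.016], [-0.339, 0.001, -0.941]]
wrist_force: [1.7, 1.2, 5.9]
width: 0.0557
finger_force: 48.5
```

```bash
python3 -m inch '[[-0.3,-0.01,0,-0.027,0,0,0],[-0.3,-0.025,0,-0.025,0,0,0],[-0.3,-0.025,0,-0.025,0,0,0],[-0.3,0,0,0,0,10,0],[-0.3,0,0,0,0,10,0]]'; python3 -m inch '[[-0.3,0,0,0,0,10,0],[-0.3,0,0,0,0,10,0],[-0.3,0,0,0,0,10,0],[-0.3,0,0,0,0,10,0],[-0.3,0,0,0,0,10,0]]'; python3 -m inch '[[-0.3,0,0,0,0,10,0],[-0.3,0,0,0,0,8,0],[-0.3,0,0,0,0,0,0]]'
python3 - <<'E'
from h import *
go([.49,-.175,.028],pose(2.4,-20));s=arm.observe();print(np.degrees(np.arcsin(s["tcp_rot"][2][2])))
E
```

```text
time: 11.9
tool_pos: [0.4955, -0.1768, 0.1339]
tcp_rot: [[0.999, 0.043, 0.007], [0.043, -0.999, -0.001], [0.007, 0.001, -1.0]]
wrist_force: [-0.1, -0.0, -2.4]
width: 0.0552
finger_force: 48.2
time: 12.52
tool_pos: [0.4962, -0.1628, 0.1301]
tcp_rot: [[0.793, 0.074, 0.604], [0.035, -0.996, 0.076], [0.608, -0.039, -0.793]]
wrist_force: [-1.5, 1.1, -2.6]
width: 0.0552
finger_force: 48.3
time: 12.9
tool_pos: [0.4938, -0.1544, 0.1245]
tcp_rot: [[0.67, 0.089, 0.737], [0.009, -0.994, 0.111], [0.742, -0.068, -0.667]]
wrist_force: [0.3, -0.7, -2.1]
width: 0.0556
finger_force: 48.3
t 12.9 tcp [ 0.494 -0.154  0.124] -> [ 0.508 -0.174  0.022] | world d [ 0.014 -0.02  -0.103] | shift now [-0.067  0.028  0.077] | turn [-4.342 22.03  -1.944] | shift after turn [-0.092  0.02   0.047] q [-43.876   6.561 139.461  90.36   36.216 -36.196]
-41.83275672382144
```

The wrist is passing near its singularity (j4 is swinging), so some of the turn was lost. I'll continue in smaller steps.

```bash
python3 -m inch '[[-0.3,0,0,0,-1,5,0],[-0.3,0,0,0,-1,5,-1],[-0.3,0,0,0,-1,5,0],[-0.3,0,0,0,-1,5,-1],[-0.3,0,0,0,0,0,0]]'
python3 - <<'E'
from h import *
go([.49,-.175,.028],pose(2.4,-20));s=arm.observe();print(np.degrees(np.arcsin(s["tcp_rot"][2][2])))
E
```

```text
time: 13.52
tool_pos: [0.4959, -0.1542, 0.125]
tcp_rot: [[0.374, 0.052, 0.926], [0.017, -0.999, 0.049], [0.927, -0.002, -0.375]]
wrist_force: [-0.2, 0.4, -1.6]
width: 0.0556
finger_force: 48.4
t 13.53 tcp [ 0.496 -0.154  0.125] -> [ 0.508 -0.174  0.022] | world d [ 0.012 -0.02  -0.103] | shift now [-0.092  0.021  0.049] | turn [-0.565  2.008  0.085] | shift after turn [-0.093  0.02   0.045] q [-49.493  20.987 145.465 122.071  60.231 -77.504]
-22.00705796376946
```

```bash
python3 -m inch '[[-0.3,-0.02,0.003,0.0135,0,0,0],[-0.3,-0.02,0.003,0.0135,0,0,0],[-0.3,-0.02,0.003,0.0135,0,0,0],[-0.3,-0.02,0.003,0.0135,0,0,0],[-0.3,0,0,0,0,0,0]]'
python3 - <<'E'
from h import *
go([.50,-.165,.028],pose(2.4,-22));s=arm.observe();print(np.degrees(np.arcsin(s["tcp_rot"][2][2])))
c=vision.capture("side");cv2.imwrite("pics/s3.png",cv2.resize(c["img"][150:350,180:430],(750,600)))
E
```

```text
time: 14.15
tool_pos: [0.5189, -0.1669, 0.0323]
tcp_rot: [[0.37, 0.052, 0.927], [0.021, -0.999, 0.048], [0.929, 0.002, -0.371]]
wrist_force: [0.4, 0.5, -0.9]
width: 0.0549
finger_force: 48.3
t 14.15 tcp [ 0.519 -0.167  0.032] -> [ 0.517 -0.164  0.021] | world d [-0.002  0.003 -0.011] | shift now [-0.011 -0.003  0.003] | turn [-0.503 -0.235  0.315] | shift after turn [-0.011 -0.003  0.003] q [-47.676  41.241 138.242 129.221  67.907 -89.681]
-21.765774607868483
```

View pics/s3.png

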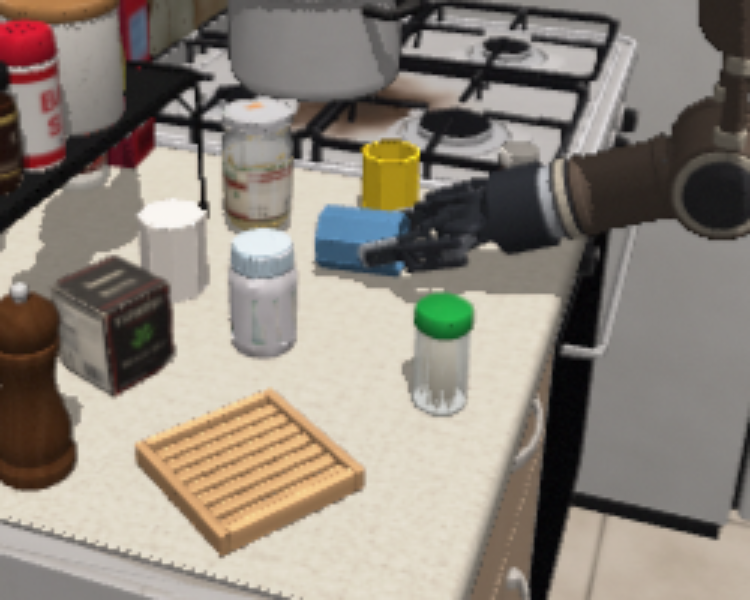

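The picture shows the cup level in the hand at about (362,240), mouth toward the robot. The jar stands upright at (440,350), the rack is empty at (250,470), and the coffee jar still stands behind the hand. Next I'll lower to contact and release.

```bash
python3 -m inch '[[-0.3,-0.0055,0,0.0022,0,0,0],[-0.3,-0.002,0,0.0008,0,0,0],[-0.3,-0.001,0,0.0004,0,0,0],[-0.3,0,0,0,0,0,0]]'
```

```text
time: 14.7
tool_pos: [0.5186, -0.167, 0.0273]
tcp_rot: [[0.361, 0.05, 0.931], [0.022, -0.999, 0.044], [0.932, 0.005, -0.362]]
wrist_force: [-3.9, -0.0, 8.0]
width: 0.055
finger_force: 49.4
```

```bash
python3 -m inch '[[0,0,0,0,0,0,0],[1,0,0,0,0,0,0],[1,0,0,0,0,0,0],[1,0,0,0,0,0,0]]'; python3 -m inch '[[1,0.02,0,-0.008,0,0,0],[1,0.03,0,-0.012,0,0,0],[1,0.04,0,-0.015,0,0,0],[1,0.04,0,-0.015,0,0,0],[1,0.04,0,-0.015,0,0,0]]'
python3 - <<'E'
from h import *
go([.50,-.165,.19],pose(2.4,-112))
c=vision.capture("side");cv2.imwrite("pics/s4.png",cv2.resize(c["img"][150:350,180:430],(750,600)))
hsv=cv2.cvtColor(c["img"],cv2.COLOR_BGR2HSV);m=cv2.inRange(hsv,(98,90,40),(118,255,255));m[:200]=0
n,l,st,_=cv2.connectedComponentsWithStats(m);print(st[1+st[1:,4].argmax()])
E
```

```text
time: 15.2
tool_pos: [0.5175, -0.1669, 0.0237]
tcp_rot: [[0.369, 0.049, 0.928], [0.022, -0.999, 0.045], [0.929, 0.004, -0.37]]
wrist_force: [0.0, 0.4, -0.2]
width: 0.0857
finger_force: 0.0
time: 15.82
tool_pos: [0.5195, -0.1656, 0.2065]
tcp_rot: [[0.37, 0.049, 0.928], [0.021, -0.999, 0.045], [0.929, 0.003, -0.371]]
wrist_force: [0.2, -0.5, 0.8]
width: 0.0855
finger_force: 0.0
t 15.82 tcp [ 0.52  -0.166  0.206] -> [ 0.493 -0.165  0.173] | world d [-0.027  0.    -0.034] | shift now [-0.041 -0.002 -0.012] | turn [ -0.013 -90.233   0.502] | shift after turn [-0.012 -0.001  0.041] q [-47.278   5.342 143.636 114.217  51.3   -59.775]
[286 220  30  24 588]
```

```bash
python3 -m inch '[[1,0,0,0,0,-7,0],[1,0,0,0,0,-7,0],[1,0,0,0,0,-7,0],[1,0,0,0,0,-7,0],[1,0,0,0,0,-7,0]]'; python3 -m inch '[[1,0,0,0,0,-8,0],[1,0,0,0,0,-8,0],[1,0,0,0,0,-8,0],[1,0,0,0,0,-8,0],[1,0,0,0,0,-8,0]]';python3 -m inch '[[1,0,0,0,0,-8,0],[1,0,0,0,0,-8,0],[1,0,0,0,0,0,0]]'
python3 - <<'E'
from h import *
c=vision.capture("wrist");cv2.imwrite("pics/w5.png",c["img"])
for r in vision.cut_out("tumbler_center","wrist")[:2]:
    b=r["box"];print(r["conf"],np.round(b),atz(c,(b[0]+b[2])/2,(b[1]+b[3])/2,.028)[:2])
hsv=cv2.cvtColor(c["img"],cv2.COLOR_BGR2HSV);m=cv2.inRange(hsv,(98,90,40),(118,255,255))
n,l,st,ce=cv2.connectedComponentsWithStats(m);k=1+st[1:,4].argmax();print(st[k],c["eye"],"blob at z.028",atz(c,*ce[k],.028))
P=np.array([atz(c,u,v,.028)[:2] for v,u in np.argwhere(l==k)]).astype(np.float32);print(cv2.minAreaRect(P))
go([.515,-.165,.19],pose(2.4,-115))
E
```

```text
time: 16.5
tool_pos: [0.5192, -0.1603, 0.2029]
tcp_rot: [[0.792, 0.063, 0.607], [0.043, -0.998, 0.047], [0.609, -0.011, -0.793]]
wrist_force: [0.8, -0.3, -0.3]
width: 0.0854
finger_force: 0.0
time: 17.12
tool_pos: [0.5199, -0.1595, 0.2031]
tcp_rot: [[0.998, 0.066, -0.025], [0.066, -0.998, 0.012], [-0.024, -0.014, -1.0]]
wrist_force: [-0.1, -0.7, 0.1]
width: 0.0854
finger_force: 0.0
time: 17.5
tool_pos: [0.5209, -0.159, 0.2009]
tcp_rot: [[0.953, 0.067, -0.297], [0.069, -0.998, -0.005], [-0.296, -0.016, -0.955]]
wrist_force: [-0.1, 1.0, -0.0]
width: 0.0857
finger_force: 0.0
0.96 [377.  98. 466. 192.] [ 0.523 -0.293]
0.82 [258.  90. 326. 187.] [ 0.519 -0.169]
[ 265   91   60   93 3518] [ 0.637 -0.153  0.314] blob at z.028 [ 0.524 -0.175  0.028]
((0.5176572799682617, -0.16970190405845642), (0.09273523092269897, 0.052678804844617844), 2.6219277381896973)
t 17.6 tcp [ 0.52  -0.159  0.202] -> [ 0.507 -0.165  0.173] | world d [-0.012 -0.006 -0.029] | shift now [-0.004  0.006  0.032] | turn [-0.307 -7.87   1.597] | shift after turn [0.001 0.005 0.032] q [-18.368  20.895  94.55   -5.679  80.823  69.432]
```

View pics/w5.png

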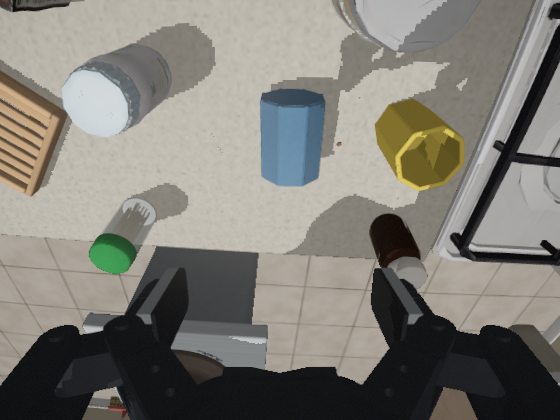

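The wrist view shows the cup lying on a flat at (292,138) with its mouth toward the robot; nothing else has moved. I estimate its centre at (0.522, -0.168) and its axis at 2.6°.

```bash
python3 -m inch '[[1,0,0,0,0,-9.9,1.4],[1,0,0,0,0,0,0]]'
python3 - <<'E'
from h import *
R=pose(2.6,-117);go(np.array([.526,-.168,.031])-.1*R[:,2],R);go([.526,-.168,.031],R)
E
```

```text
time: 17.85
tool_pos: [0.5197, -0.1594, 0.201]
tcp_rot: [[0.889, 0.043, -0.455], [0.042, -0.999, -0.014], [-0.456, -0.007, -0.89]]
wrist_force: [-1.5, 0.2, 0.2]
width: 0.0856
finger_force: 0.0
t 17.85 tcp [ 0.52  -0.159  0.201] -> [ 0.563 -0.166  0.103] | world d [ 0.043 -0.007 -0.098] | shift now [0.083 0.009 0.067] | turn [-0.388  0.103  0.068] | shift after turn [0.082 0.009 0.067] q [-16.79   27.296  88.146  -8.329  90.44   72.488]
t 17.85 tcp [ 0.52  -0.159  0.201] -> [ 0.518 -0.168  0.014] | world d [-0.002 -0.009 -0.187] | shift now [0.083 0.01  0.167] | turn [-0.388  0.103  0.068] | shift after turn [0.082 0.009 0.167] q [-16.79   27.296  88.146  -8.329  90.44   72.488]
```

```bash
python3 - <<'E'
from h import *
c=vision.capture("top");print(atz(c,150+603/3.25,130+125/3.25,.126))
E
python3 -m inch '[[1,0.042,0.005,0.02,0,0,0],[1,0.041,0.005,0.027,0,0,0],[1,0,0,0.03,0,0,0],[1,0,0,0,0,0,0]]'
```

```text
[ 0.646 -0.218  0.126]
time: 18.4
tool_pos: [0.5567, -0.1673, 0.0961]
tcp_rot: [[0.889, 0.042, -0.456], [0.04, -0.999, -0.013], [-0.456, -0.006, -0.89]]
wrist_force: [0.3, -0.5, 0.7]
width: 0.0855
finger_force: 0.0
```

The mustard jar's front is at about x 0.61, too tight for a leaning hand. I'll first grip the cup with the hand more upright and shift it 50 mm toward the robot, then lean and regrip.

```bash
python3 -m inch '[[1,0,0,0,0,8.5,0],[1,0,0,0,0,8.5,0],[1,0,0,0,0,0,0]]'
python3 - <<'E'
from h import *
go([.522,-.168,.031],pose(2.6,-100))
E
```

```text
time: 18.77
tool_pos: [0.5585, -0.1681, 0.1005]
tcp_rot: [[0.984, 0.041, -0.17], [0.041, -0.999, -0.004], [-0.17, -0.003, -0.985]]
wrist_force: [-0.4, 0.5, 0.8]
width: 0.0853
finger_force: 0.0
t 18.77 tcp [ 0.559 -0.168  0.1  ] -> [ 0.519 -0.168  0.013] | world d [-0.04  -0.    -0.088] | shift now [-0.024 -0.001  0.093] | turn [-0.229 -0.186 -0.189] | shift after turn [-0.024 -0.002  0.093] q [-19.168  27.32   97.325  -3.776  64.613  70.337]
```

```bash
python3 -m inch '[[1,-0.024,-0.001,0.03,0,0,0],[1,0,0,0.033,0,0,0],[1,0,0,0.03,0,0,0],[1,0,0,0,0,0,0],[-0.3,0,0,0,0,0,0]]' 40; python3 -m inch '[[-0.3,0,0,0,0,0,0],[-0.3,0,0,0,0,0,0],[-0.3,0,0,0,0,0,0],[-0.3,0,0,0,0,0,0]]'
```

```text
time: 19.4
tool_pos: [0.5223, -0.1686, 0.0112]
tcp_rot: [[0.984, 0.043, -0.17], [0.043, -0.999, -0.004], [-0.17, -0.003, -0.985]]
wrist_force: [0.2, -0.2, 0.3]
width: 0.0698
finger_force: 0.0
time: 19.9
tool_pos: [0.5226, -0.1686, 0.0117]
tcp_rot: [[0.985, 0.043, -0.168], [0.043, -0.999, -0.005], [-0.168, -0.003, -0.986]]
wrist_force: [1.8, 0.5, 6.6]
width: 0.0551
finger_force: 44.4
```

```bash
python3 -m inch '[[-0.3,-0.003,0,-0.015,0,0,0],[-0.3,-0.02,0,0.003,0,0,0],[-0.3,-0.02,0,0.004,0,0,0],[-0.3,-0.019,0,0.003,0,0,0],[-0.3,0.002,0,0.01,0,0,0]]'; python3 -m inch '[[-0.3,0,0,0.004,0,0,0],[-0.3,0,0,0,0,0,0]]'
```

```text
time: 20.52
tool_pos: [0.4589, -0.1704, 0.0153]
tcp_rot: [[0.984, 0.042, -0.174], [0.042, -0.999, -0.003], [-0.174, -0.005, -0.985]]
wrist_force: [0.1, 0.2, -0.9]
width: 0.0554
finger_force: 43.6
time: 20.78
tool_pos: [0.4597, -0.1705, 0.0117]
tcp_rot: [[0.984, 0.043, -0.175], [0.043, -0.999, -0.003], [-0.175, -0.005, -0.985]]
wrist_force: [-2.5, 0.6, 6.4]
width: 0.055
finger_force: 44.3
```

```bash
python3 -m inch '[[0.3,0,0,-0.001,0,0,0],[1,0,0,0,0,0,0],[1,0,0,0,0,0,0],[1,0,0,0,0,0,0],[1,0,0,-0.004,0,0,0]]'; python3 -m inch '[[1,0,0,0,0,-8.5,0],[1,0,0,0,0,-8.5,0],[1,0,0,0,0,0,0]]'
python3 - <<'E'
from h import *
go([.463,-.170,.030],pose(2.6,-117))
E
```

```text
time: 21.4
tool_pos: [0.46, -0.1704, 0.0158]
tcp_rot: [[0.984, 0.043, -0.174], [0.043, -0.999, -0.003], [-0.174, -0.005, -0.985]]
wrist_force: [0.0, 0.9, -0.3]
width: 0.0856
finger_force: 0.0
time: 21.78
tool_pos: [0.4619, -0.1703, 0.0148]
tcp_rot: [[0.891, 0.044, -0.453], [0.042, -0.999, -0.016], [-0.453, -0.005, -0.892]]
wrist_force: [-1.3, -0.0, 0.9]
width: 0.0853
finger_force: 0.0
t 21.77 tcp [ 0.462 -0.17   0.015] -> [ 0.455 -0.17   0.013] | world d [-0.007 -0.    -0.001] | shift now [-0.006 -0.     0.005] | turn [-0.273 -0.077  0.066] | shift after turn [-0.006 -0.     0.005] q [-19.245  36.506  99.475 -10.078  69.643  73.819]
```

```bash
python3 -m inch '[[1,-0.006,0,0.003,0,0,0],[1,0,0,0,0,0,0],[-0.3,0,0,0,0,0,0],[-0.3,0,0,0,0,0,0],[-0.3,0,0,0,0,0,0]]' 45; python3 -m inch '[[-0.3,0,0,0,0,0,0],[-0.3,0,0,0,0,0,0],[-0.3,0,0,0,0,0,0]]'
```

```text
time: 22.4
tool_pos: [0.4541, -0.171, 0.0168]
tcp_rot: [[0.891, 0.043, -0.452], [0.04, -0.999, -0.016], [-0.452, -0.004, -0.892]]
wrist_force: [0.9, 0.3, 3.9]
width: 0.0553
finger_force: 49.4
time: 22.78
tool_pos: [0.4541, -0.171, 0.0168]
tcp_rot: [[0.891, 0.043, -0.453], [0.04, -0.999, -0.016], [-0.453, -0.004, -0.891]]
wrist_force: [-0.2, 0.2, 5.7]
width: 0.0551
finger_force: 49.7
```

```bash
python3 -m inch '[[-0.3,-0.008,0,-0.03,0,0,0],[-0.3,-0.012,0,-0.048,0,0,0],[-0.3,-0.013,0,-0.05,0,0,0],[-0.3,-0.013,0,-0.05,0,0,0],[-0.3,0,0,0,0,9,0]]'; python3 -m inch '[[-0.3,0,0,0,0,9,0],[-0.3,0,0,0,0,9,0],[-0.3,0,0,0,0,9,0],[-0.3,0,0,0,0,7,0],[-0.3,0,0,0,0,6,0]]'; python3 -m inch '[[-0.3,0,0,0,0,6,0],[-0.3,0,0,0,0,6,0],[-0.3,0,0,0,0,6,0],[-0.3,0,0,0,0,6,0],[-0.3,0,0,0,0,6,0]]'; python3 -m inch '[[-0.3,0,0,0,0,6,0],[-0.3,0,0,0,0,5,0],[-0.3,0,0,0,0,0,0]]'
python3 - <<'E'
from h import *
go([.506,-.17,.20],pose(2.6,-27))
E
```

```text
time: 23.4
tool_pos: [0.4985, -0.1709, 0.1982]
tcp_rot: [[0.954, 0.045, -0.297], [0.043, -0.999, -0.012], [-0.297, -0.001, -0.955]]
wrist_force: [0.6, 0.4, -1.2]
width: 0.0549
finger_force: 48.9
time: 24.02
tool_pos: [0.4919, -0.1693, 0.1944]
tcp_rot: [[0.926, 0.043, 0.376], [0.038, -0.999, 0.021], [0.376, -0.005, -0.926]]
wrist_force: [-0.3, -0.6, -2.6]
width: 0.055
finger_force: 48.9
time: 24.65
tool_pos: [0.4924, -0.1685, 0.1942]
tcp_rot: [[0.626, 0.045, 0.778], [0.023, -0.999, 0.039], [0.779, -0.006, -0.626]]
wrist_force: [0.7, 0.7, -2.6]
width: 0.0552
finger_force: 48.9
time: 25.02
tool_pos: [0.4913, -0.168, 0.1917]
tcp_rot: [[0.473, 0.043, 0.88], [0.01, -0.999, 0.044], [0.881, -0.012, -0.473]]
wrist_force: [0.1, 0.5, -1.7]
width: 0.0552
finger_force: 49.0
t 25.02 tcp [ 0.491 -0.168  0.192] -> [ 0.523 -0.169  0.192] | world d [ 0.031 -0.001 -0.   ] | shift now [0.015 0.003 0.028] | turn [-0.223  1.233 -0.668] | shift after turn [0.014 0.003 0.028] q [-49.582   0.9   144.554 103.996  46.04  -50.563]
```

The cup now hangs mouth down. Next I'll swing about the base to the rack, yawing +34° at height.

```bash
python3 -m inch '[[-0.3,0.003,-0.052,0.006,5,0,-2.7],[-0.3,0.005,-0.051,0.010,5,0,-2.7],[-0.3,0.008,-0.050,0.0145,5,0,-2.7],[-0.3,0.010,-0.048,0.019,5,0,-2.7],[-0.3,0.012,-0.045,0.023,5,0,-2.7]]'; python3 -m inch '[[-0.3,0.014,-0.043,0.027,5,0,-2.7],[-0.3,0,0,0,0,0,0],[-0.3,0,0,0,0,0,0]]'
python3 - <<'E'
from h import *
go([.5015,.135,.0556],pose(36,-26.9))
c=vision.capture("side");cv2.imwrite("pics/s5.png",cv2.resize(c["img"][150:350,150:400],(750,600)))
c=vision.capture("top")
for r in vision.cut_out("rack_floor","top")[:1]:
    b=r["box"];print(r["conf"],b,atz(c,(b[0]+b[2])/2,(b[1]+b[3])/2,.012))
E
```

```text
time: 25.65
tool_pos: [0.514, 0.0937, 0.1967]
tcp_rot: [[0.399, 0.518, 0.756], [0.241, -0.855, 0.458], [0.884, -0.001, -0.467]]
wrist_force: [0.6, -0.8, -1.8]
width: 0.0556
finger_force: 49.0
time: 26.02
tool_pos: [0.5177, 0.1448, 0.1962]
tcp_rot: [[0.374, 0.598, 0.709], [0.279, -0.801, 0.529], [0.885, -0.0, -0.466]]
wrist_force: [0.9, -0.4, -2.2]
width: 0.055
finger_force: 49.2
t 26.02 tcp [0.518 0.145 0.196] -> [0.515 0.145 0.047] | world d [-0.003 -0.    -0.149] | shift now [-0.133 -0.002  0.068] | turn [-0.654  0.898  0.325] | shift after turn [-0.134 -0.002  0.065] q [-13.019   2.094 142.802 106.449  44.751 -51.415]
0.66 [175.6, 215.1, 227.3, 240.8] [0.495 0.151 0.012]
```

View pics/s5.png

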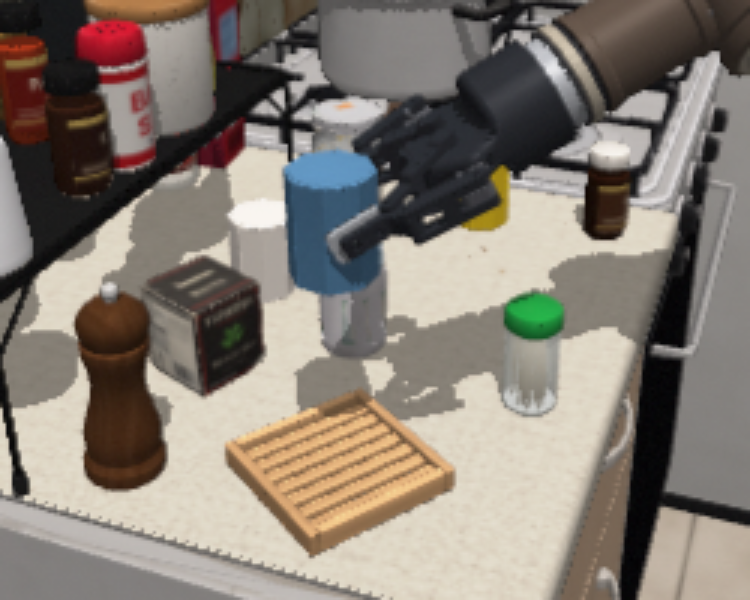

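The cup is held upright and mouth down at (333,220), the rack is clear, and everything else is standing. I'll cross-check the rack centre from its corners here, (228,450), (362,393), (453,470) and (316,543), and descend most of the way.

```bash
python3 -m inch '[[-0.3,-0.03,0,0.015,-0.6,0.9,0.3],[-0.3,-0.03,-0.001,0.015,0,0,0],[-0.3,-0.03,-0.001,0.015,0,0,0],[-0.3,-0.03,0,0.014,0,0,0],[-0.3,0,0,0,0,0,0]]'
python3 - <<'E'
from h import *
c=vision.capture("side")
C=np.array([atz(c,150+u/3,150+v/3,.02)[:2] for u,v in[(228,450),(362,393),(453,470),(316,543)]]);print(C.mean(0),C[0]/2+C[2]/2,C[1]/2+C[3]/2)
cv2.imwrite("pics/s6.png",cv2.resize(c["img"][230:350,200:350],(750,600)))
go([.5015,.135,.0556],pose(36,-26.9))
E
```

```text
time: 26.8
tool_pos: [0.5132, 0.1443, 0.059]
tcp_rot: [[0.373, 0.586, 0.719], [0.263, -0.81, 0.524], [0.89, -0.007, -0.456]]
wrist_force: [-0.1, 0.7, -0.3]
width: 0.0551
finger_force: 49.2
[0.501 0.149] [0.502 0.148] [0.5   0.149]
t 26.85 tcp [0.514 0.144 0.061] -> [0.515 0.145 0.047] | world d [ 0.001  0.    -0.014] | shift now [-0.012  0.     0.007] | turn [-0.015  0.032 -0.252] | shift after turn [-0.012 -0.     0.007] q [-13.14   30.125 141.408 127.096  57.735 -82.171]
```

View pics/s6.png

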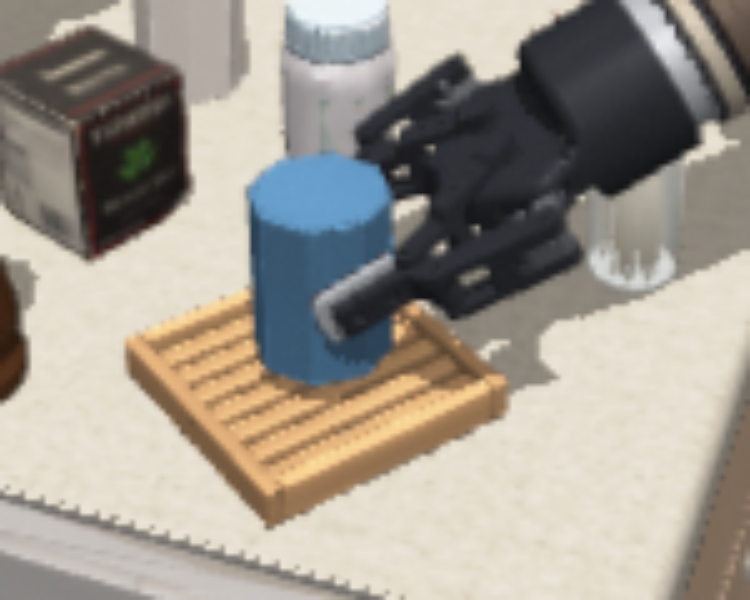

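In the picture the mouth's centre is at about (322,350). It will land near (322,378), and the slat floor's centre is at about (315,380), so it is well centred. I'll lower to contact.

```bash
python3 -m inch '[[-0.3,-0.007,-0.003,0.004,0,0,0],[-0.3,-0.003,0,0.0015,0,0,0],[-0.3,0,0,0,0,0,0]]'; python3 -m inch '[[-0.3,-0.001,0,0.0005,0,0,0],[-0.3,-0.001,0,0.0005,0,0,0],[-0.3,0,0,0,0,0,0]]'
```

```text
time: 27.22
tool_pos: [0.5139, 0.1478, 0.0521]
tcp_rot: [[0.364, 0.588, 0.722], [0.265, -0.809, 0.525], [0.893, 0.001, -0.45]]
wrist_force: [0.7, -0.0, -2.3]
width: 0.0552
finger_force: 49.2
time: 27.6
tool_pos: [0.5134, 0.1478, 0.0489]
tcp_rot: [[0.365, 0.588, 0.722], [0.265, -0.809, 0.525], [0.892, -0.001, -0.451]]
wrist_force: [0.6, -0.3, -2.3]
width: 0.0549
finger_force: 49.2
```

```bash
python3 -m inch '[[-0.3,-0.002,0,0.001,0,0,0],[-0.3,0,0,0,0,0,0]]'; python3 -m inch '[[-0.3,-0.001,0,0.0005,0,0,0],[-0.3,0,0,0,0,0,0]]'
```

```text
time: 27.85
tool_pos: [0.5132, 0.1478, 0.0463]
tcp_rot: [[0.366, 0.588, 0.721], [0.265, -0.809, 0.525], [0.892, -0.001, -0.452]]
wrist_force: [-0.2, -0.3, -2.3]
width: 0.0552
finger_force: 49.2
time: 28.1
tool_pos: [0.5135, 0.1479, 0.0459]
tcp_rot: [[0.364, 0.588, 0.722], [0.264, -0.809, 0.526], [0.893, -0.001, -0.45]]
wrist_force: [-0.9, 0.3, 1.0]
width: 0.0552
finger_force: 49.5
```

```bash
python3 -m inch '[[-0.3,-0.001,0,0.0005,0,0,0],[-0.3,0,0,0,0,0,0]]'; python3 -m inch '[[0.2,0,0,0,0,0,0],[0.6,0,0,0,0,0,0],[1,0,0,0,0,0,0],[1,0,0,0,0,0,0],[1,0,0,0,0,0,0]]'; python3 -m inch '[[1,0.005,0,-0.02,0,0,0],[1,0.01,0,-0.03,0,0,0],[1,0.02,0,-0.03,0,0,0],[1,0.03,0,-0.02,0,0,0],[1,0,0,0,0,0,0]]'
python3 - <<'E'
from h import *
s=arm.observe();print(s["time"],s["tool_pos"])
c=vision.capture("side");cv2.imwrite("pics/s7.png",cv2.resize(c["img"][150:350,150:400],(750,600)))
E
```

```text
time: 28.35
tool_pos: [0.5138, 0.1481, 0.0459]
tcp_rot: [[0.362, 0.588, 0.723], [0.263, -0.809, 0.526], [0.894, -0.001, -0.447]]
wrist_force: [-2.5, -2.0, 5.8]
width: 0.0549
finger_force: 50.1
time: 28.98
tool_pos: [0.5133, 0.1478, 0.0443]
tcp_rot: [[0.365, 0.588, 0.721], [0.265, -0.809, 0.525], [0.892, -0.001, -0.451]]
wrist_force: [0.7, -0.1, 0.3]
width: 0.0857
finger_force: 0.0
time: 29.6
tool_pos: [0.4663, 0.1115, 0.1509]
tcp_rot: [[0.358, 0.588, 0.726], [0.267, -0.809, 0.523], [0.895, 0.007, -0.447]]
wrist_force: [0.1, -0.1, -0.1]
width: 0.0856
finger_force: 0.0
29.6 [0.466 0.112 0.151]
```

View pics/s7.png

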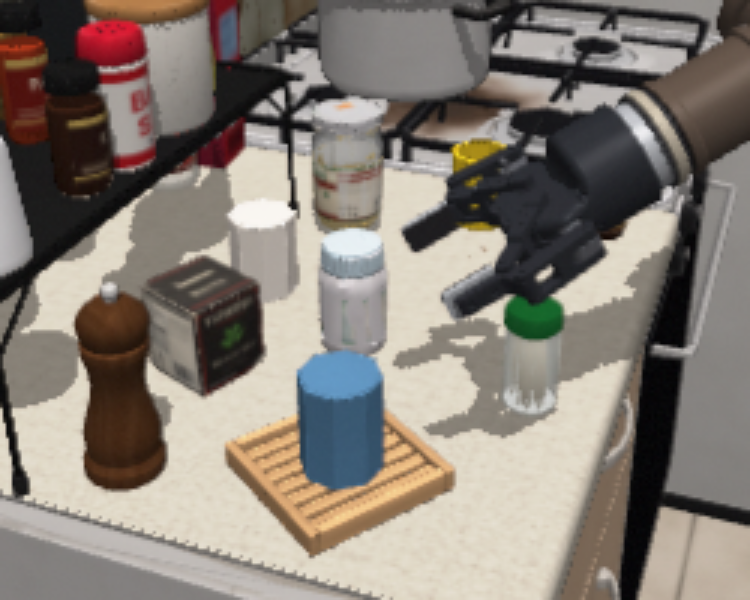

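The cup stands flat and mouth down in the middle of the rack at (341,420), the jar is upright at (533,355), and all the bystanders are in place. I'm handing in.

```bash
python3 -c "
from cell import arm
print(arm.finish_job())"
```

```text
the job is handed in; nothing more can be done
None
```

The job is handed in at about 30 s: the blue tumbler stands mouth down in the middle of the rack, the toothpick jar is upright on free worktop clear of it, and the last picture showed the bystanders still standing, with the coffee jar hidden behind the hand; no verdict came back.

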